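# Pack the colour-coded rescue kit caddy

## Task

Pack the rescue kit into the grey caddy: set the purple carabiner on the purple pad, the blue-knobbed ice screw on the blue pad, the yellow-banded belay device on the yellow pad and the white headlamp, lens up, on the white pad, each lying flat in the middle of its pad and lengthwise along it. The orange carabiner and the red-knobbed ice screw belong to someone else: leave them where they lie.

Things in the scene. Friction and masses are not known exactly. Their poses are not given: they have to be found in the camera images.
- carabiner_purple_center (a point): Purple carabiner lying flat, a D-shaped ring 101 mm long (x), 60 mm wide (y), 11 mm thick. Point: middle of its opening, 5.5 mm above its support. Straight round spine, 11 mm thick, along x at y = -24.5 mm from the point, x = -35 to +35 mm; opening 38 mm wide; thin steel gate at y = +24.5 mm. Goes on the purple pad. About 80 g.
- screw_blue_center (a point): Silver ice screw with a blue knob, lying on its side: round steel tube 15 mm thick along x, 118 mm long over all (x = -59 to 59 mm). Point: on the tube's axis half-way along, 8.5 mm above its support. At -x the blue crank knob (to y = -35 mm) and a steel hanger (to y = 39 mm, x = -40 mm). Grip the plain tube, x = -37 to 27 mm. Goes on the blue pad. About 130 g.
- belay_center (a point): Aluminium belay device with yellow bands round both ends: a block 60 mm long (x), 36 mm wide (y), 32 mm high (z), with two rope slots open upward and a thin steel wire loop reaching to x = +42 mm. The point is the centre of the block, 16 mm above what it lies on. Goes on the yellow pad. About 90 g.
- headlamp_center (a point): White plastic headlamp (no strap) lying on its grey back plate, lens up: plate 70 x 44 mm, white housing 64 mm long (x), 42 mm wide (y), 36 mm high over all. The point is its centre, 18 mm above what it lies on. Goes on the white pad. About 90 g.
- carabiner_orange_center (a point): Look-alike to leave alone: orange carabiner lying flat, a D-shaped ring 101 mm long (x), 60 mm wide (y), 11 mm thick. Point: middle of its opening, 5.5 mm above its support. Straight round spine, 11 mm thick, along x at y = -24.5 mm from the point, x = -35 to +35 mm; opening 38 mm wide; thin steel gate at y = +24.5 mm.
- screw_red_center (a point): Look-alike to leave alone: silver ice screw with a red knob, lying on its side: round steel tube 15 mm thick along x, 118 mm long over all (x = -59 to 59 mm). Point: on the tube's axis half-way along, 8.5 mm above its support. At -x the red crank knob (to y = -35 mm) and a steel hanger (to y = 39 mm, x = -40 mm). Grip the plain tube, x = -37 to 27 mm.
- pad_purple_top (a point): Purple pad, 140 x 100 x 4 mm, fixed in the grey caddy (a shallow fixed tray 320 x 250 mm, rim 18 mm above the bench; four pads two by two, centres 146 mm apart lengthwise, 106 mm sideways, order changes). Point: centre of the pad's top face, 10 mm above the bench; x along its 140 mm length, y along its width, z up.
- pad_blue_top (a point): Blue pad, same size and axes as the purple pad: the point is the centre of its top face, 10 mm above the bench; x along its 140 mm length.
- pad_yellow_top (a point): Yellow pad, same size and axes as the purple pad: the point is the centre of its top face, 10 mm above the bench; x along its 140 mm length.
- pad_white_top (a point): White pad, same size and axes as the purple pad: the point is the centre of its top face, 10 mm above the bench; x along its 140 mm length.
There are look-alikes about, which are no part of the job. Leave any black or green look-alike of the part that bears screw_blue_center alone.

How it is judged:
By the outcome, as a careful person would: the job done as asked, in the order asked, and still so for the second after the job is handed in, with the robot touching nothing.
It also fails if it takes over 128 s, if anything falls off the work surface, if the arm or the gripper's body presses on something with over 40 N, if the wrist force passes 120 N, or if a joint passes its speed limit or range.

## Robot

A 7-joint arm with a two-finger parallel gripper is mounted at the origin on the work surface. World frame = base frame: x ahead of the robot, y to its left, z up, the work surface at z = 0. Lengths are in m, angles in rad, forces in N, time in s.
With the tool pointing down it reaches from about 0.425 to 0.875 m from the base axis. Payload 4.7 kg.
Tool frame: the origin (TCP) lies at the very end of the fingers, on their centre line; the grasp point (between the pads) lies 19 mm behind it; z points along the fingers, y is the line along which they close (so a half turn about z gives the same grasp; the last joint's range is limited). The gripper opens to 87 mm and grips with 3 to 60 N. Pads are 19 mm wide; open, the fingers measure 117 mm over their backs; the gripper's body (75 mm by 190 mm) begins 51 mm behind the grasp point.
Start: joints at [1.258, 0.321, -0.07, 1.45, 0.023, 1.371, -0.057], TCP at [0.209, -0.616, 0.223] pointing down, gripper open.
Joint ranges: [-2.86, 2.86], [-0.3, 2.09], [-1.38, 1.24], [0.06, 2.45], [-1.56, 4.7], [0.09, 2.05], [-2.69, 2.69]. Speed limits (rad/s): [2.57, 2.57, 3.14, 3.14, 3.14, 3.14, 3.14].

## Interface

Orientations are given as a rotation vector (axis times angle).
In Python, from bench import ctrl, imaging, ticket gives the robot as it stands.
- The arm moves only by the tool jog_arm, never from a script. Its argument "rows" is text: rows parted by semicolons, each of 7 numbers parted by spaces: the shift along the tool's x, y, z in cm, then the turn, a rotation vector about the tool's x, y, z in rad, then the closure, from -1 (fully open) to 1 (shut), so that 0 is half open. A call has 1 to 5 rows; each row shifts and turns the commanded pose from where the row before left it, along the tool's axes as they then stand; what a row does not reach is not made up. A row lasts 1/8 s, in which the tool goes at most 62.5 mm and 10.7 degrees, less where a joint would pass 70% of its speed; a pose out of reach is approached as far as the arm can. A call with a gripper value outside its range is refused whole. The fingers move at their own pace and stop on an object; "force" is the grip in N (left out, the last holds). Time passes only in rows, so rows that do not move let the fingers close. It gives the time, the measured TCP pose, the force, the opening and the grip force at its end, in the units of the state.
- ctrl.get_state(): the state, without advancing time (a new reading comes with each control period).
- imaging.get_image(name): name is "side" or "top" or "wrist"; returns a dict with "img" (480x640x3 uint8, blue, green, red), "vertical_fov" (degrees; the focal length in pixels is half the picture's height over the tangent of half this angle, whatever the lens; pixels are square), "cx", "cy" (the principal point, pixels), "origin" and "orientation" of the camera in the world. Camera axes: x right, y down, z forward; pixel columns grow to the right and rows downward; lengths in m; the calibration is good to about 2 mm. A picture is of the moment at which its call begins. There is no depth.
- ticket.close_job(): hands the job in; it is judged then, once.
The state is a dict: "time": time; "joint_positions": joint angles; "qd": joint speeds; "joint_torque": joint torques, N m; "position": TCP position; "tool_rot": TCP orientation; "ft_force": force on the tool from outside, world axes, zero at the start; "torque": the same for the moment, N m; "grip_width": opening from 0.0 (shut) to 1.0 (fully open); "grip_force": force on a finger pad.
Only numpy, scipy, OpenCV 4.12 (cv2) and the standard library are available. Lean on these libraries where they do the work, as an engineer would, in place of code of your own. Each camera call takes 0.05 s, during which the arm holds its last target. There are 200 camera calls.

## Working session

There is one attempt and no reset: what is moved stays moved. The work goes in short steps, Python scripts to look and compute and a tool call to move; the robot and the scene stay as the last step left them, time stands still between calls to the robot, and variables do not carry over. Pictures are saved under pics/ and viewed, at most 14 in all, crops included, and the job is handed in when it is done.

Besides the shell and the picture viewer there is one more tool, called by a JSON object that holds its "name" and its "arguments", one argument or row to a line. jog_arm: Moves the arm, as the interface text tells. Its arguments: {"type":"object","properties":{"rows":{"type":"string"},"force":{"type":"number"}},"required":["rows"]}

```bash
ls; mkdir -p pics; python3 - <<'E'
from bench import ctrl, imaging
import cv2
s=ctrl.get_state(); print({k:s[k] for k in('time','position','tool_rot','grip_width')})
for n in('top','side'):
    d=imaging.get_image(n); cv2.imwrite(f'pics/{n}0.png',d['img']); print(n,{k:d[k] for k in d if k!='img'})
E
```

```text
pics
{'time': 0.0, 'position': array([ 0.20842119, -0.61509613,  0.22148272]), 'tool_rot': array([-3.09794553e+00, -5.10767868e-01,  6.39707761e-04]), 'grip_width': 0.9975200852321675}
top {'vertical_fov': 52.71147274702906, 'cx': 318.62043575470096, 'cy': 242.1419756132908, 'origin': array([ 0.17548186, -0.12512971,  1.20951172]), 'orientation': array([-2.15510045,  2.06108988, -0.21866899])}
side {'vertical_fov': 50.7716375953741, 'cx': 315.0102283802099, 'cy': 245.3404605354311, 'origin': array([-0.04566313,  0.60746747,  0.80001359]), 'orientation': array([-0.73804795,  2.55940398, -1.17754012])}
```

View pics/top0.png

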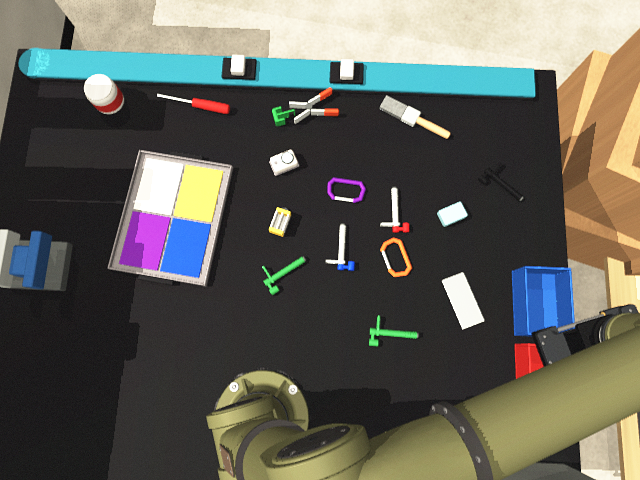

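View pics/side0.png

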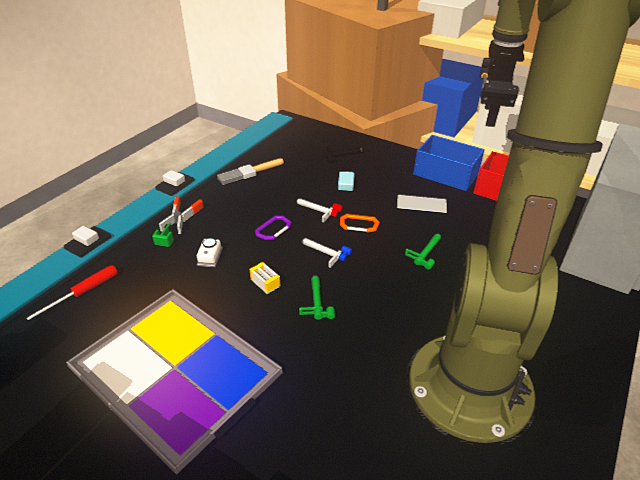

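The top view shows the caddy at left: white pad near (158,185), yellow (199,193), purple (145,240) and blue (185,247). The purple carabiner is at (347,190), the blue screw at (342,247), the belay device at (280,221) and the headlamp at (285,162). The look-alikes are red, orange, green and black. The side view agrees. Next I'll measure these.

```bash
cat > h.py <<'E'
import numpy as np, cv2
from scipy.spatial.transform import Rotation as R
def look(n):
    from bench import imaging
    return imaging.get_image(n)
def cam(d):
    f=d['img'].shape[0]/2/np.tan(np.radians(d['vertical_fov'])/2)
    return f,R.from_rotvec(d['orientation']).as_matrix(),np.array(d['origin'])
def w(d,uv,z):
    f,M,o=cam(d); uv=np.atleast_2d(np.float64(uv))
    r=np.c_[(uv[:,0]-d['cx'])/f,(uv[:,1]-d['cy'])/f,np.ones(len(uv))]@M.T
    return (o+r*((z-o[2])/r[:,2])[:,None])[:,:2]
def pix(d,P):
    f,M,o=cam(d); c=(np.atleast_2d(P)-o)@M
    return c[:,:2]/c[:,2:]*f+[d['cx'],d['cy']]
RNG={'purple':((138,90,60),(160,255,255)),'blue':((108,130,70),(125,255,255)),'yellow':((22,110,90),(34,255,255)),'white':((0,0,130),(179,50,255))}
def mask(d,c,box):
    m=cv2.inRange(cv2.cvtColor(d['img'],cv2.COLOR_BGR2HSV),*map(np.array,RNG[c]))
    k=np.zeros_like(m); x0,y0,x1,y1=box; k[y0:y1,x0:x1]=m[y0:y1,x0:x1]; return k
def rect(d,c,box,z):
    ys,xs=np.nonzero(mask(d,c,box)); p=w(d,np.c_[xs,ys],z)
    (cx,cy),(a,b),t=cv2.minAreaRect((p*1000).astype(np.float32))
    if a<b:a,b,t=b,a,t+90
    return np.array([cx,cy,a,b,(t+90)%180-90]).round(1),len(xs)
def plan(x,y,z,yaw,n=5):
    """rows to bring tool to x,y,z(m), tool-x yaw deg (mod 180)"""
    from bench import ctrl
    s=ctrl.get_state(); M=R.from_rotvec(s['tool_rot']).as_matrix(); p=np.array(s['position'])
    y0=np.degrees(np.arctan2(M[1,0],M[0,0])); 
    psi=np.radians(yaw); c,q=np.cos(psi),np.sin(psi)
    T=np.array([[c,q,0],[q,-c,0],[0,0,-1.]])
    if np.trace(M.T@T)<1: T=T@np.diag([-1,-1,1])
    rv=R.from_matrix(M.T@T).as_rotvec(); st=(np.array([x,y,z])-p)/n
    print('t %.2f pos'%s['time'],p.round(4),'yaw %.1f'%y0,'j7 %.2f'%s['joint_positions'][6])
    for i in range(n):
        Mi=M@R.from_rotvec(rv*i/n).as_matrix()
        print((st@Mi*100).round(2),(rv/n).round(3))
E
python3 - <<'E'
from h import *
d=look('top')
import pickle; pickle.dump(d,open('top.pkl','wb'))
cad=(105,145,240,290)
for c in('white','yellow','purple','blue'): print('pad',c,rect(d,c,cad,.010))
print('carab',rect(d,'purple',(315,165,380,215),.0055))
print('knob',rect(d,'blue',(330,255,365,280),.0085))
print('tube/hanger',rect(d,'white',(320,215,360,272),.0085))
print('belay',rect(d,'yellow',(260,195,300,245),.028))
print('lamp',rect(d,'white',(265,140,305,182),.025))
c=cv2.resize(d['img'][135:290,250:370],None,fx=5,fy=5,interpolation=cv2.INTER_CUBIC)[:,:600]
c=cv2.resize(d['img'][135:285,250:370],None,fx=4,fy=4,interpolation=cv2.INTER_CUBIC); cv2.imwrite('pics/crop1.png',c)
E
```

```text
pad white (array([485.1, 267.6, 322.2, 250.9,  -7.4]), 5068)
pad yellow (array([547.9, 202.4, 139.5, 100.4,  -7.6]), 1982)
pad purple (array([417.6, 326.5, 139.6, 100.1,  -7.5]), 2126)
pad blue (array([404. , 221.3, 138.5,  99.9,  -7.5]), 2123)
carab (array([ 575.7, -178.4,  100.5,   61.7,   84.5]), 366)
knob (array([ 375.2, -184.7,   42.9,   22.9,  -87.4]), 118)
tube/hanger (array([ 4.309e+02, -1.566e+02,  1.025e+02,  4.790e+01,  2.000e-01]), 290)
belay (array([478.1, -14.1,  67.7,  40.7, -17.1]), 134)
lamp (array([637.1, -13.2,  68.2,  52.3, -64.2]), 479)
```

View pics/crop1.png

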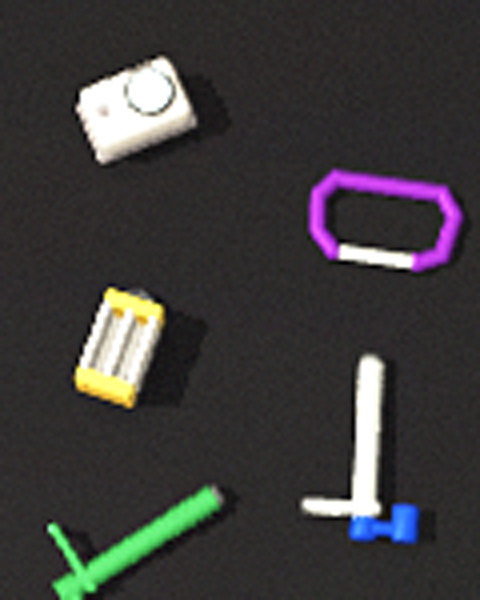

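```bash
python3 -c "
from h import *
plan(.600,-.181,.12,84.5,12)"
```

```text
t 0.15 pos [ 0.2085 -0.6152  0.2217] yaw 18.7 j7 -0.06
[ 4.25 -2.38  0.85] [-0.    -0.    -0.096]
[ 4.46 -1.96  0.85] [-0.    -0.    -0.096]
[ 4.63 -1.53  0.85] [-0.    -0.    -0.096]
[ 4.75 -1.08  0.85] [-0.    -0.    -0.096]
[ 4.83 -0.62  0.85] [-0.    -0.    -0.096]
[ 4.87 -0.15  0.85] [-0.    -0.    -0.096]
[4.86 0.31 0.85] [-0.    -0.    -0.096]
[4.81 0.77 0.85] [-0.    -0.    -0.096]
[4.71 1.23 0.85] [-0.    -0.    -0.096]
[4.58 1.67 0.85] [-0.    -0.    -0.096]
[4.39 2.1  0.85] [-0.    -0.    -0.096]
[4.17 2.51 0.85] [-0.    -0.    -0.096]
```

{"name": "jog_arm", "arguments": {
  "rows": "4.2 -2.4 0.8 0 0 -0.096 -0.5; 4.5 -2.0 0.8 0 0 -0.096 0; 4.6 -1.5 0.8 0 0 -0.096 0.3; 4.7 -1.1 0.8 0 0 -0.096 0.3; 4.8 -0.6 0.8 0 0 -0.096 0.3",
  "force": 35
}}

```text
time: 0.78
position: [0.3713, -0.4335, 0.1821]
tool_rot: [-2.887, -1.238, 0.0]
ft_force: [0.3, -0.2, -0.6]
grip_width: 0.514
grip_force: 0.0
```

{"name": "jog_arm", "arguments": {
  "rows": "4.9 -0.2 0.8 0 0 -0.096 0.3; 4.9 0.3 0.8 0 0 -0.096 0.3; 4.8 0.8 0.8 0 0 -0.096 0.3; 4.7 1.2 0.8 0 0 -0.096 0.3; 4.6 1.7 0.8 0 0 -0.096 0.3"
}}

```text
time: 1.4
position: [0.5341, -0.2517, 0.1421]
tool_rot: [2.511, 1.888, -0.001]
ft_force: [0.9, -0.1, 0.7]
grip_width: 0.349
grip_force: 0.0
```

{"name": "jog_arm", "arguments": {
  "rows": "4.4 2.1 0.9 0 0 -0.096 0.3; 4.2 2.5 0.9 0 0 -0.096 0.3; 0 0 0 0 0 0 0.3; 0 0 0 0 0 0 0.3"
}}

```text
time: 1.9
position: [0.5978, -0.1805, 0.1241]
tool_rot: [-2.321, -2.116, 0.002]
ft_force: [-0.3, -0.5, -0.4]
grip_width: 0.347
grip_force: 0.0
```

```bash
python3 - <<'E'
from h import *
plan(.600,-.181,.004,84.5,2)
d=look('wrist'); print(d['vertical_fov'],d['cx'],d['cy'],d['origin'],d['orientation'])
cv2.imwrite('pics/w1.png',d['img'])
print(rect(d,'purple',(0,0,640,480),.0055))
E
```

```text
t 1.90 pos [ 0.5978 -0.1805  0.1241] yaw 84.7 j7 0.01
[-0.01  0.12  6.  ] [-0.001  0.     0.002]
[-0.01  0.11  6.  ] [-0.001  0.     0.002]
69.71598452028987 317.9958502220034 236.35572848899255 [ 0.60538566 -0.09808786  0.2863823 ] [ 2.83389701 -0.13202537 -0.02200291]
(array([ 571.9, -181.1,  102.3,   61. ,   84. ]), 3094)
```

View pics/w1.png

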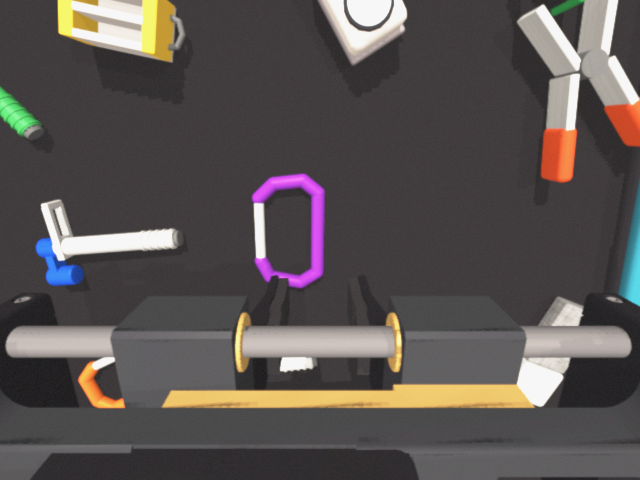

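The wrist view shows the purple carabiner at about (290,230). Its spine is on the right, at column 318, and its gate is on the left. The wrist measurement agrees with the top one to 4 mm, so I'll descend.

{"name": "jog_arm", "arguments": {
  "rows": "0 0 5 0 0 0 0.3; 0 0 4 0 0 0 0.3; 0 0 2 0 0 0 0.3; 0 0 0.9 0 0 0 0.3; 0 0 0 0 0 0 0.3"
}}

```text
time: 2.58
position: [0.5987, -0.1804, 0.0061]
tool_rot: [2.321, 2.116, 0.0]
ft_force: [0.1, 0.1, 0.2]
grip_width: 0.352
grip_force: 0.0
```

{"name": "jog_arm", "arguments": {
  "rows": "0 0 0 0 0 0 1; 0 0 0 0 0 0 1; 0 0 0 0 0 0 1; 0 0 0 0 0 0 1",
  "force": 35
}}

```text
time: 3.08
position: [0.5988, -0.18, 0.0065]
tool_rot: [2.321, 2.116, 0.0]
ft_force: [-1.5, 1.1, 4.8]
grip_width: 0.099
grip_force: 35.1
```

{"name": "jog_arm", "arguments": {
  "rows": "0 0 0 0 0 0 0.3; 0 0 0 0 0 0 0.3; 0 0 0.2 0 0 0 0.3; 0 0 0.2 0 0 0 0.3; 0 0 0 0 0 0 0.3"
}}

```text
time: 3.7
position: [0.5981, -0.1798, 0.0011]
tool_rot: [-2.321, -2.117, 0.001]
ft_force: [-0.0, -0.5, 0.5]
grip_width: 0.349
grip_force: 0.0
```

{"name": "jog_arm", "arguments": {
  "rows": "0 0 0 0 0 0 1; 0 0 0 0 0 0 1; 0 0 0 0 0 0 1; 0 0 0 0 0 0 1",
  "force": 35
}}

```text
time: 4.2
position: [0.5985, -0.1799, 0.0016]
tool_rot: [2.321, 2.117, 0.0]
ft_force: [-0.3, -0.7, -0.5]
grip_width: 0.107
grip_force: 35.0
```

{"name": "jog_arm", "arguments": {
  "rows": "0 0 -3 0 0 0 1; 0 0 -5 0 0 0 1; 0 0 -4 0 0 0 1; 0 0 0 0 0 0 1"
}}

```text
time: 4.7
position: [0.601, -0.1803, 0.1256]
tool_rot: [2.316, 2.113, 0.005]
ft_force: [0.2, -0.2, -1.1]
grip_width: 0.115
grip_force: 35.0
```

```bash
python3 -c "
from h import *
plan(.421,.351,.10,172.5,12)"
```

```text
t 4.70 pos [ 0.601  -0.1803  0.1256] yaw 84.7 j7 0.01
[ 4.27 -1.9   0.19] [ 0.     0.001 -0.128]
[ 4.48 -1.34  0.19] [ 0.     0.001 -0.128]
[ 4.61 -0.76  0.2 ] [ 0.     0.001 -0.128]
[ 4.67 -0.17  0.2 ] [ 0.     0.001 -0.128]
[4.66 0.43 0.2 ] [ 0.     0.001 -0.128]
[4.56 1.02 0.21] [ 0.     0.001 -0.128]
[4.4  1.59 0.21] [ 0.     0.001 -0.128]
[4.16 2.14 0.21] [ 0.     0.001 -0.128]
[3.85 2.65 0.21] [ 0.     0.001 -0.128]
[3.48 3.12 0.21] [ 0.     0.001 -0.128]
[3.06 3.54 0.21] [ 0.     0.001 -0.128]
[2.58 3.9  0.21] [ 0.     0.001 -0.128]
```

{"name": "jog_arm", "arguments": {
  "rows": "4.3 -1.9 0.2 0 0 -0.128 1; 4.5 -1.3 0.2 0 0 -0.128 1; 4.6 -0.8 0.2 0 0 -0.128 1; 4.7 -0.2 0.2 0 0 -0.128 1; 4.7 0.4 0.2 0 0 -0.128 1"
}}

```text
time: 5.32
position: [0.5208, 0.0434, 0.1102]
tool_rot: [-1.531, -2.741, 0.002]
ft_force: [0.4, -0.1, -0.1]
grip_width: 0.112
grip_force: 35.0
```

{"name": "jog_arm", "arguments": {
  "rows": "4.6 1.0 0.2 0 0 -0.128 1; 4.4 1.6 0.2 0 0 -0.128 1; 4.2 2.1 0.2 0 0 -0.128 1; 3.8 2.6 0.2 0 0 -0.128 1; 3.5 3.1 0.2 0 0 -0.128 1"
}}

```text
time: 5.95
position: [0.4447, 0.2636, 0.1004]
tool_rot: [-0.591, -3.084, 0.002]
ft_force: [0.0, -0.6, -0.5]
grip_width: 0.118
grip_force: 35.0
```

{"name": "jog_arm", "arguments": {
  "rows": "3.1 3.5 0.2 0 0 -0.128 1; 2.6 3.9 0.2 0 0 -0.128 1; 0 0 0 0 0 0 1; 0 0 0 0 0 0 1"
}}

```text
time: 6.45
position: [0.4145, 0.3504, 0.0964]
tool_rot: [-0.2, -3.134, 0.003]
ft_force: [0.9, -0.4, -0.2]
grip_width: 0.112
grip_force: 35.0
```

```bash
python3 - <<'E'
from h import *
plan(.421,.351,.02,172.5,2)
d=look('wrist'); cv2.imwrite('pics/w2.png',d['img'])
t=look('top')
for c in('yellow','blue'): print(rect(d,c,(0,0,640,290),.010), rect(t,c,(105,145,240,290),.010))
E
```

```text
t 6.45 pos [0.4145 0.3504 0.0964] yaw 172.7 j7 0.43
[-0.32  0.08  3.82] [-0.001 -0.001  0.002]
[-0.32  0.08  3.82] [-0.001 -0.001  0.002]
(array([0., 0., 0., 0., 0.]), 0) (array([505. , 245.5, 289.6, 160.5, -44.7]), 1986)
(array([378.9, 374.6, 419.9, 111.9, -86.4]), 9319) (array([412.9, 220.2, 120.4,  99.7,  -7.3]), 1274)
```

View pics/w2.png

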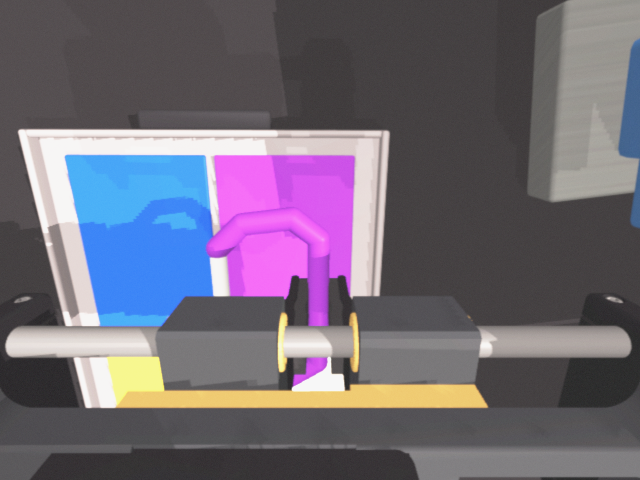

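The wrist view shows the carabiner held flat by its spine at column 318. The purple pad is behind it, with its far edge running from (217,156) to (353,156). I'll cross-check that edge against the pad measurement.

```bash
python3 - <<'E'
from h import *
d=look('wrist'); print(w(d,[[217,156],[353,156],[68,156],[208,156]],.010).round(4))
a=np.radians(-7.5); X=np.array([np.cos(a),np.sin(a)]); Y=np.array([-X[1],X[0]])
for c in ([.4176,.3265],[.404,.2213]): print([(np.array(c)-.07*X+s*.05*Y).round(4) for s in(-1,1)])
E
```

```text
[[0.3425 0.2869]
 [0.3549 0.3822]
 [0.3288 0.1823]
 [0.3417 0.2806]]
[array([0.3417, 0.2861]), array([0.3547, 0.3852])]
[array([0.3281, 0.1809]), array([0.3411, 0.28  ])]
```

{"name": "jog_arm", "arguments": {
  "rows": "-0.3 0.1 3 0 0 0 1; -0.3 0.1 3 0 0 0 1; 0 0 1.5 0 0 0 1; 0 0 0.6 0 0 0 1; 0 0 0 0 0 0 1"
}}

```text
time: 7.22
position: [0.4213, 0.3526, 0.0169]
tool_rot: [0.199, 3.135, 0.0]
ft_force: [1.4, -0.5, -0.5]
grip_width: 0.113
grip_force: 35.0
```

{"name": "jog_arm", "arguments": {
  "rows": "0 0.1 0.2 0 0 0 1; 0 0 0.2 0 0 0 1; 0 0 0 0 0 0 1"
}}

```text
time: 7.6
position: [0.4213, 0.3536, 0.0126]
tool_rot: [0.199, 3.135, -0.0]
ft_force: [-0.1, -0.6, -0.3]
grip_width: 0.112
grip_force: 35.0
```

{"name": "jog_arm", "arguments": {
  "rows": "0 -0.2 0.1 0 0 0 1; 0 0 0 0 0 0 1; 0 0 0 0 0 0 0.3; 0 0 0 0 0 0 0.3; 0 0 0 0 0 0 0.3"
}}

```text
time: 8.22
position: [0.421, 0.3515, 0.0115]
tool_rot: [0.199, 3.135, -0.0]
ft_force: [0.2, -0.5, -1.0]
grip_width: 0.321
grip_force: 0.0
```

{"name": "jog_arm", "arguments": {
  "rows": "0 0 -3 0 0 0 0.3; 0 0 -5 0 0 0 0; 0 0 -5 0 0 0 0; 0 0 0 0 0 0 0"
}}

```text
time: 8.72
position: [0.4229, 0.3537, 0.1455]
tool_rot: [0.199, 3.129, 0.006]
ft_force: [-0.5, 0.8, -1.1]
grip_width: 0.489
grip_force: 0.0
```

```bash
python3 - <<'E'
from h import *
import pickle
d=look('wrist'); cv2.imwrite('pics/w3.png',d['img'][80:420,0:420])
t=pickle.load(open('top.pkl','rb'))
# blue screw axis from initial top image: tube pixels = white minus hanger
m=mask(t,'white',(335,218,352,256)); ys,xs=np.nonzero(m); p=w(t,np.c_[xs,ys],.0085)*1000
print(cv2.fitLine(p.astype(np.float32),cv2.DIST_HUBER,0,.01,.01).ravel().round(3),p.min(0).round(1),p.max(0).round(1))
plan(.43,-.167,.13,-90,13)
E
```

```text
[ 1.00000e+00 -1.10000e-02  4.41548e+02 -1.72188e+02] [ 401.1 -180.5] [ 482.2 -164.5]
t 8.78 pos [0.4219 0.3523 0.1432] yaw 172.7 j7 0.47
[-0.57 -3.95  0.1 ] [0.    0.    0.111]
[-1.   -3.87  0.1 ] [0.    0.    0.111]
[-1.42 -3.73  0.1 ] [0.    0.    0.111]
[-1.83 -3.55  0.1 ] [0.    0.    0.111]
[-2.21 -3.33  0.1 ] [0.    0.    0.111]
[-2.57 -3.06  0.1 ] [0.    0.    0.111]
[-2.89 -2.76  0.1 ] [0.    0.    0.111]
[-3.18 -2.42  0.1 ] [0.    0.    0.111]
[-3.43 -2.05  0.1 ] [0.    0.    0.111]
[-3.63 -1.66  0.1 ] [0.    0.    0.111]
[-3.8  -1.25  0.1 ] [0.    0.    0.111]
[-3.91 -0.82  0.1 ] [0.    0.    0.111]
[-3.98 -0.38  0.1 ] [0.    0.    0.111]
```

View pics/w3.png

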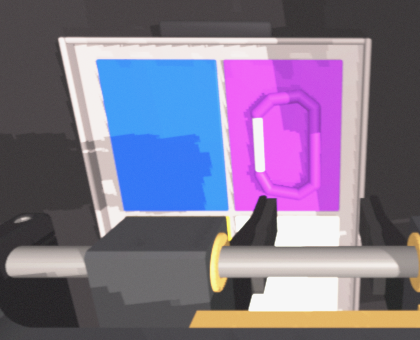

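The carabiner lies flat on the purple pad, in crop columns 250–322 and rows 90–198. I'll check its centring numerically.

```bash
python3 - <<'E'
from h import *
d=look('wrist'); t=look('top')
e=w(d,[[285,170],[285,278],[250,224],[322,224]],.0155); print(e.round(4), ((e[0]+e[1])/2).round(4), e[2:].mean(0).round(4))
e=w(d,[[222,140],[342,140],[342,290]],.010); print(e.round(4))
E
```

```text
[[0.3694 0.3315]
 [0.4662 0.3162]
 [0.4116 0.2939]
 [0.4196 0.3562]] [0.4178 0.3238] [0.4156 0.3251]
[[0.3392 0.2831]
 [0.3518 0.3814]
 [0.4878 0.3668]]
```

{"name": "jog_arm", "arguments": {
  "rows": "-2.2 -5 0 0 0 -0.025 0; -2.2 -5 0 0 0 -0.025 0; -2.2 -5 0 0 0 -0.025 -0.1; -2.2 -5 0 0 0 -0.025 -0.1; -2.2 -5 0 0 0 -0.025 -0.1"
}}

```text
time: 9.5
position: [0.5107, 0.0919, 0.1401]
tool_rot: [-0.002, -3.139, 0.001]
ft_force: [0.5, 0.2, 0.0]
grip_width: 0.544
grip_force: 0.0
```

{"name": "jog_arm", "arguments": {
  "rows": "1.6 -5.2 0 0 0 0 -0.1; 1.6 -5.2 0 0 0 0 -0.1; 1.5 -5.2 0 0 0 0 -0.1; 1.5 -5.2 0 0 0 0 -0.1; 1.5 -5.2 0 0 0 0 -0.1"
}}

```text
time: 10.12
position: [0.4321, -0.1673, 0.1402]
tool_rot: [-0.003, -3.14, -0.001]
ft_force: [1.2, -1.0, -0.4]
grip_width: 0.552
grip_force: 0.0
```

{"name": "jog_arm", "arguments": {
  "rows": "0 0 0 0 0 0 -0.1; 0 0 0 0 0 0 -0.1"
}}

```text
time: 10.38
position: [0.4334, -0.1649, 0.1405]
tool_rot: [-0.003, -3.14, -0.003]
ft_force: [0.7, 0.3, 0.1]
grip_width: 0.549
grip_force: 0.0
```

The carabiner is within 3 mm of its pad centre. Now a close look at the screw.

```bash
python3 - <<'E'
from h import *
d=look('wrist'); cv2.imwrite('pics/w4.png',d['img'])
ex=pix(d,[[.423+s,-.17,.0085] for s in(-.059,0,.059)]); print(ex.round(0))
E
```

```text
[[311. 146.]
 [312. 215.]
 [313. 277.]]
```

View pics/w4.png

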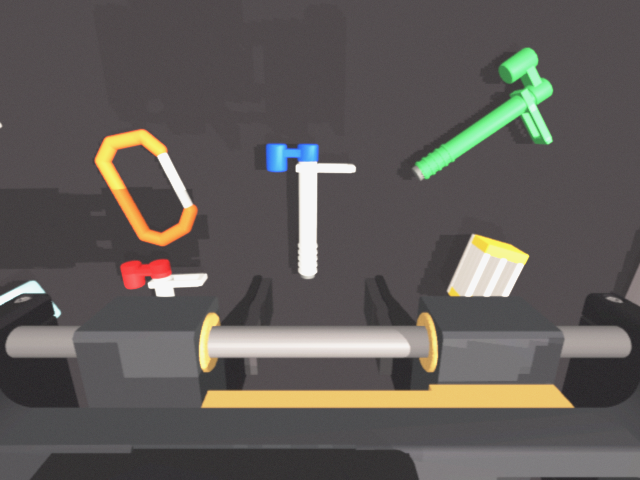

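The wrist view shows the blue screw's tube at column 308, rows 144–277, with the knob at the top left. Nothing else is near it. Its centre is about (0.4225, -0.1735).

{"name": "jog_arm", "arguments": {
  "rows": "1.6 -0.9 3 0 0 0.017 -0.1; 0 0 4 0 0 0 -0.1; 0 0 4 0 0 0 -0.1; 0 0 2 0 0 0 -0.1; 0 0 0.6 0 0 0 -0.1"
}}

```text
time: 11.05
position: [0.4174, -0.1725, 0.0042]
tool_rot: [-0.024, -3.139, -0.004]
ft_force: [-0.3, -0.1, 0.2]
grip_width: 0.553
grip_force: 0.0
```

{"name": "jog_arm", "arguments": {
  "rows": "0 0 0 0 0 0 -0.1; 0 0 0 0 0 0 -0.1"
}}

```text
time: 11.3
position: [0.4189, -0.1749, 0.0065]
tool_rot: [0.028, 3.14, -0.002]
ft_force: [-1.0, -0.6, -0.2]
grip_width: 0.553
grip_force: 0.0
```

{"name": "jog_arm", "arguments": {
  "rows": "0 0 0.2 0 0 0 -0.1; 0 0 0 0 0 0 1; 0 0 0 0 0 0 1; 0 0 0 0 0 0 1; 0 0 0 0 0 0 1",
  "force": 45
}}

```text
time: 11.92
position: [0.4179, -0.1748, 0.0036]
tool_rot: [0.03, 3.141, -0.0]
ft_force: [-1.0, 0.9, 0.1]
grip_width: 0.187
grip_force: 0.6
```

{"name": "jog_arm", "arguments": {
  "rows": "0 0 0 0 0 0 1; 0 0 -3 0 0 0 1; 0 0 -5 0 0 0 1; 0 0 -4 0 0 0 1; 0 0 0 0 0 0 1"
}}

```text
time: 12.55
position: [0.4201, -0.1759, 0.1265]
tool_rot: [0.03, 3.136, -0.007]
ft_force: [-0.2, 0.1, -0.8]
grip_width: 0.157
grip_force: 45.0
```

{"name": "jog_arm", "arguments": {
  "rows": "-1.9 5.2 0 0 0 0.022 1; -1.9 5.2 0 0 0 0.022 1; -1.9 5.2 0 0 0 0.022 1; -1.9 5.2 0 0 0 0.022 1; 0 0 0 0 0 0.022 1"
}}

```text
time: 13.18
position: [0.5046, 0.0349, 0.1226]
tool_rot: [-0.189, -3.135, -0.007]
ft_force: [-0.6, -0.8, -1.4]
grip_width: 0.157
grip_force: 45.0
```

```bash
python3 -c "
from h import *
plan(.3995,.2219,.10,172.5,5)"
```

```text
t 13.18 pos [0.5046 0.0349 0.1226] yaw 173.1 j7 1.18
[2.54 3.46 0.47] [ 0.001 -0.     0.002]
[2.54 3.45 0.47] [ 0.001 -0.     0.002]
[2.55 3.45 0.46] [ 0.001 -0.     0.002]
[2.56 3.44 0.46] [ 0.001 -0.     0.002]
[2.56 3.44 0.45] [ 0.001 -0.     0.002]
```

{"name": "jog_arm", "arguments": {
  "rows": "2.5 3.5 0.4 0 0 0.002 1; 2.5 3.5 0.4 0 0 0.002 1; 2.5 3.4 0.4 0 0 0.002 1; 2.6 3.4 0.4 0 0 0.002 1; 2.6 3.4 0.4 0 0 0.002 1"
}}

```text
time: 13.8
position: [0.4002, 0.2158, 0.1024]
tool_rot: [-0.22, -3.133, 0.002]
ft_force: [0.1, 0.9, -1.0]
grip_width: 0.161
grip_force: 45.0
```

{"name": "jog_arm", "arguments": {
  "rows": "0 0 2 0 0 0 1; 0 0 2 0 0 0 1; 0 0 0 0 0 0 1; 0 0 0 0 0 0 1"
}}

```text
time: 14.3
position: [0.4015, 0.2158, 0.0636]
tool_rot: [-0.219, -3.134, 0.0]
ft_force: [-0.6, -1.0, -1.2]
grip_width: 0.154
grip_force: 45.0
```

```bash
python3 - <<'E'
from h import *
plan(.3995,.2219,.0145,172.5,2)
d=look('wrist'); cv2.imwrite('pics/w5.png',d['img'])
E
```

```text
t 14.30 pos [0.4015 0.2158 0.0636] yaw 172.0 j7 0.72
[0.14 0.29 2.46] [-0.    -0.    -0.004]
[0.14 0.29 2.46] [-0.    -0.    -0.004]
```

View pics/w5.png

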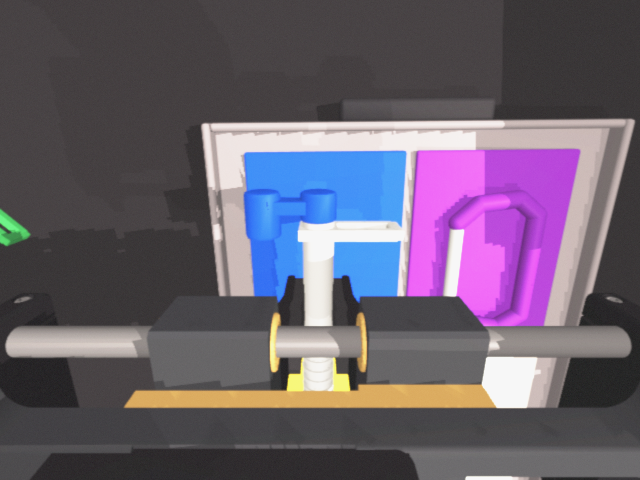

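The screw is held straight, with its knob and hanger flat, over the blue pad (columns 247–405). I'll lower it.

{"name": "jog_arm", "arguments": {
  "rows": "0.2 0.6 2.5 0 0 -0.008 1; 0 0 1.5 0 0 0 1; 0 0 0.5 0 0 0 1; 0 0 0 0 0 0 1; 0 0 0 0 0 0 1"
}}

```text
time: 14.98
position: [0.4008, 0.2226, 0.0191]
tool_rot: [0.206, 3.134, 0.0]
ft_force: [-0.0, -0.3, -0.5]
grip_width: 0.161
grip_force: 45.0
```

{"name": "jog_arm", "arguments": {
  "rows": "0 0 0.3 0 0 0 1; 0 0 0.2 0 0 0 1; 0 0 0 0 0 0 1; 0 0 0 0 0 0 1"
}}

```text
time: 15.48
position: [0.4004, 0.2224, 0.0136]
tool_rot: [0.205, 3.135, -0.0]
ft_force: [0.9, -0.7, 0.4]
grip_width: 0.158
grip_force: 45.0
```

{"name": "jog_arm", "arguments": {
  "rows": "0 0 0 0 0 0 0.2; 0 0 0 0 0 0 0.2; 0 0 0 0 0 0 0.2; 0 0 -3 0 0 0 0.2; 0 0 -5 0 0 0 0.2"
}}

```text
time: 16.1
position: [0.3989, 0.2221, 0.0933]
tool_rot: [-0.204, -3.131, -0.0]
ft_force: [0.4, -1.2, 1.1]
grip_width: 0.396
grip_force: 0.0
```

{"name": "jog_arm", "arguments": {
  "rows": "0 0 -5 0 0 0 -0.6; 0 0 0 0 0 0 -0.6; 0 0 0 0 0 0 -0.6"
}}

```text
time: 16.48
position: [0.4001, 0.2218, 0.143]
tool_rot: [0.206, 3.135, -0.002]
ft_force: [-1.2, -0.0, -0.0]
grip_width: 0.653
grip_force: 0.0
```

```bash
python3 - <<'E'
from h import *
plan(.48,-.014,.14,163,5)
d=look('wrist'); cv2.imwrite('pics/w6.png',d['img'])
e=pix(d,[[.404+r*.991,.2213-r*.131,.0185] for r in(-.059,0,.059)]); print(e.round(0))
E
```

```text
t 16.48 pos [0.4001 0.2218 0.143 ] yaw 172.5 j7 0.88
[-2.2  -4.47  0.07] [-0.     0.     0.033]
[-2.35 -4.39  0.06] [-0.     0.     0.033]
[-2.49 -4.31  0.06] [-0.     0.     0.033]
[-2.63 -4.23  0.06] [-0.     0.     0.033]
[-2.77 -4.14  0.06] [-0.     0.     0.033]
[[318. 164.]
 [318. 233.]
 [318. 294.]]
```

View pics/w6.png

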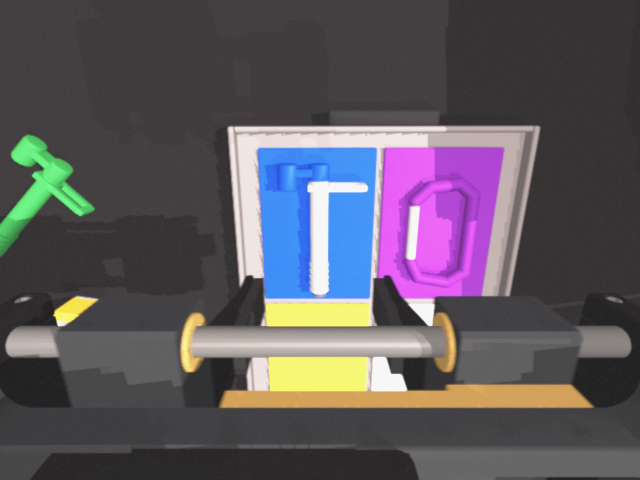

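The screw lies as planned on the blue pad: tube at column 318, rows 164–294. Next is the belay device.

{"name": "jog_arm", "arguments": {
  "rows": "-3.2 -4.6 0 0 0 0.033 -0.6; -3.3 -4.5 0 0 0 0.033 -0.6; -3.5 -4.5 0 0 0 0.033 -0.6; -3.6 -4.4 0 0 0 0.033 -0.6; -3.7 -4.4 0 0 0 0.033 -0.6"
}}

```text
time: 17.15
position: [0.5257, -0.0323, 0.1413]
tool_rot: [-0.462, -3.104, -0.002]
ft_force: [0.5, 1.3, 0.5]
grip_width: 0.8
grip_force: 0.0
```

{"name": "jog_arm", "arguments": {
  "rows": "0 0 0 0 0 0 -0.6; 0 0 0 0 0 0 -0.6"
}}

```text
time: 17.4
position: [0.5249, -0.03, 0.1417]
tool_rot: [-0.461, -3.104, -0.003]
ft_force: [-0.4, 1.0, -0.2]
grip_width: 0.803
grip_force: 0.0
```

```bash
python3 - <<'E'
from h import *
d=look('wrist'); cv2.imwrite('pics/w7.png',d['img'][:300])
plan(.478,-.014,.008,163,4)
E
```

```text
t 17.45 pos [ 0.525  -0.0294  0.1422] yaw 163.2 j7 1.12
[1.23 0.02 3.36] [ 0.    -0.001  0.001]
[1.23 0.02 3.36] [ 0.    -0.001  0.001]
[1.23 0.02 3.36] [ 0.    -0.001  0.001]
[1.23 0.02 3.36] [ 0.    -0.001  0.001]
```

View pics/w7.png

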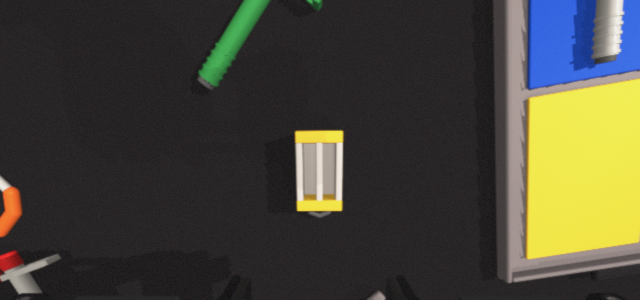

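The belay device spans columns 295–343 and rows 131–210, squared up with the tool. The wire end is towards the gripper.

```bash
python3 - <<'E'
from h import *
d=look('wrist')
e=w(d,[[295.5,131],[343,131],[297.5,210],[342,210]],.032); print(e.round(4),e.mean(0))
print('len',np.linalg.norm(e[0]-e[2]),'wid',np.linalg.norm(e[0]-e[1]),np.linalg.norm(e[2]-e[3]),np.degrees(np.arctan2(*((e[2]+e[3]-e[0]-e[1])[::-1]))))
rect_=rect(d,'yellow',(280,120,360,220),.032); print(rect_)
x,y=e.mean(0); plan(x,y,.008,163,4)
E
```

```text
[[ 0.4423 -0.0222]
 [ 0.4527  0.0122]
 [ 0.5009 -0.0395]
 [ 0.5114 -0.005 ]] [ 0.47681541 -0.01360577]
len 0.06116956040068118 wid 0.03596142679455576 0.03603048080612765 -16.404987365952586
(array([476.5, -14.7,  62.7,  37.1, -16.8]), 1085)
t 17.50 pos [ 0.5252 -0.0292  0.1426] yaw 163.2 j7 1.12
[1.26 0.02 3.37] [ 0.    -0.001  0.001]
[1.27 0.02 3.37] [ 0.    -0.001  0.001]
[1.27 0.02 3.37] [ 0.    -0.001  0.001]
[1.27 0.02 3.37] [ 0.    -0.001  0.001]
```

{"name": "jog_arm", "arguments": {
  "rows": "2.5 0 3 0 0 0 -0.6; 2.5 0 4 0 0 0 -0.6; 0 0 4 0 0 0 -0.6; 0 0 2.4 0 0 0 -0.6; 0 0 0 0 0 0 -0.6"
}}

```text
time: 18.12
position: [0.4761, -0.0151, 0.0082]
tool_rot: [-0.458, -3.104, -0.001]
ft_force: [0.9, -1.3, 1.0]
grip_width: 0.803
grip_force: 0.0
```

{"name": "jog_arm", "arguments": {
  "rows": "0 0 0.2 0 0 0 -0.6; 0 0 0 0 0 0 1; 0 0 0 0 0 0 1; 0 0 0 0 0 0 1; 0 0 0 0 0 0 1",
  "force": 30
}}

```text
time: 18.75
position: [0.4784, -0.0167, 0.0077]
tool_rot: [0.463, 3.107, -0.0]
ft_force: [1.1, 1.7, 0.2]
grip_width: 0.428
grip_force: 0.6
```

{"name": "jog_arm", "arguments": {
  "rows": "0 0 0 0 0 0 1; 0 0 0 0 0 0 1"
}}

```text
time: 19.0
position: [0.4785, -0.0166, 0.0077]
tool_rot: [0.463, 3.107, -0.0]
ft_force: [-0.5, 0.2, 2.7]
grip_width: 0.405
grip_force: 30.0
```

{"name": "jog_arm", "arguments": {
  "rows": "0 0 -3 0 0 0 1; 0 0 -5 0 0 0 1; 0 0 -3 0 0 0 1; 0 0 0 0 0 0 1"
}}

```text
time: 19.5
position: [0.4798, -0.0171, 0.1193]
tool_rot: [0.463, 3.103, -0.002]
ft_force: [-0.2, -0.5, -1.4]
grip_width: 0.411
grip_force: 30.0
```

```bash
python3 -c "
from h import *
plan(.5489,.2022,.07,172.5,5)"
```

```text
t 19.50 pos [ 0.4798 -0.0171  0.1193] yaw 163.0 j7 1.16
[-0.04  4.6   0.98] [-0.     0.001 -0.033]
[-0.19  4.59  0.98] [-0.     0.001 -0.033]
[-0.34  4.59  0.98] [-0.     0.001 -0.033]
[-0.5   4.57  0.98] [-0.     0.001 -0.033]
[-0.65  4.55  0.99] [-0.     0.001 -0.033]
```

{"name": "jog_arm", "arguments": {
  "rows": "0 4.6 0.5 0 0 -0.033 1; -0.2 4.6 1.1 0 0 -0.033 1; -0.3 4.6 1.1 0 0 -0.033 1; -0.5 4.6 1.1 0 0 -0.033 1; -0.7 4.6 1.1 0 0 -0.033 1"
}}

```text
time: 20.12
position: [0.5464, 0.2045, 0.0657]
tool_rot: [-0.203, -3.132, 0.002]
ft_force: [0.5, -0.8, -1.2]
grip_width: 0.411
grip_force: 30.0
```

{"name": "jog_arm", "arguments": {
  "rows": "0 0 1 0 0 0 1; 0 0 0 0 0 0 1; 0 0 0 0 0 0 1"
}}

```text
time: 20.5
position: [0.5471, 0.2019, 0.0579]
tool_rot: [-0.208, -3.134, 0.002]
ft_force: [-0.9, -0.1, -1.4]
grip_width: 0.412
grip_force: 30.0
```

```bash
python3 -c "
from h import *
plan(.5489,.2022,.0175,172.5,3)"
```

```text
t 20.50 pos [0.5471 0.2019 0.0579] yaw 172.4 j7 0.69
[-0.06  0.02  1.35] [-0.001 -0.    -0.001]
[-0.06  0.02  1.35] [-0.001 -0.    -0.001]
[-0.06  0.02  1.35] [-0.001 -0.    -0.001]
```

{"name": "jog_arm", "arguments": {
  "rows": "-0.2 0 2 0 0 0 1; 0 0 1.3 0 0 0 1; 0 0 0.4 0 0 0 1; 0 0 0 0 0 0 1; 0 0 0 0 0 0 1"
}}

```text
time: 21.12
position: [0.5495, 0.2038, 0.0219]
tool_rot: [0.205, 3.134, 0.0]
ft_force: [-0.1, -0.1, -1.3]
grip_width: 0.408
grip_force: 30.0
```

{"name": "jog_arm", "arguments": {
  "rows": "0 -0.1 0.2 0 0 0 1; 0 0 0.2 0 0 0 1; 0 0 0 0 0 0 1; 0 0 0 0 0 0 1"
}}

```text
time: 21.62
position: [0.5493, 0.2025, 0.0178]
tool_rot: [0.205, 3.134, -0.0]
ft_force: [-0.2, -0.5, 1.2]
grip_width: 0.411
grip_force: 30.0
```

{"name": "jog_arm", "arguments": {
  "rows": "0 0 0 0 0 0 -0.25; 0 0 0 0 0 0 -0.25; 0 0 0 0 0 0 -0.25; 0 0 -3 0 0 0 -0.25; 0 0 -5 0 0 0 -0.25"
}}

```text
time: 22.25
position: [0.5478, 0.2018, 0.0968]
tool_rot: [-0.205, -3.131, 0.002]
ft_force: [1.1, 0.3, 0.6]
grip_width: 0.619
grip_force: 0.0
```

{"name": "jog_arm", "arguments": {
  "rows": "0 0 -5 0 0 0 -0.6; 0 0 0 0 0 0 -0.6"
}}

```text
time: 22.5
position: [0.5515, 0.2041, 0.1518]
tool_rot: [0.205, 3.128, 0.004]
ft_force: [-0.5, 0.2, -0.4]
grip_width: 0.755
grip_force: 0.0
```

```bash
python3 - <<'E'
from h import *
plan(.663,-.067,.145,116,8)
d=look('wrist'); print(rect(d,'yellow',(230,120,400,290),.042)); 
m=d['img'][100:300,180:440]; cv2.imwrite('pics/w8.png',cv2.resize(m,None,fx=2,fy=2))
E
```

```text
t 22.50 pos [0.5515 0.2041 0.1518] yaw 172.5 j7 0.75
[-1.82 -3.18  0.09] [0.001 0.001 0.123]
[-2.2  -2.93  0.09] [0.001 0.001 0.123]
[-2.54 -2.64  0.09] [0.001 0.001 0.123]
[-2.85 -2.3   0.09] [0.001 0.001 0.123]
[-3.11 -1.94  0.09] [0.001 0.001 0.123]
[-3.33 -1.54  0.09] [0.001 0.001 0.123]
[-3.49 -1.12  0.09] [0.001 0.001 0.123]
[-3.6  -0.68  0.09] [0.001 0.001 0.123]
(array([537.9, 203. , 123.6,  88.8,  -7.5]), 12035)
```

View pics/w8.png

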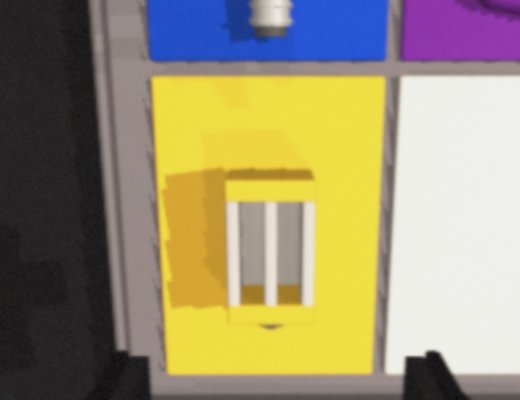

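The belay device sits upright on the yellow pad (crop columns 227–314, rows 180–325). I'll verify the number, then go to the headlamp.

```bash
python3 - <<'E'
from h import *
d=look('wrist'); e=w(d,[[293.5,190],[336.5,190],[337,261],[294.5,261]],.042); print(e.round(4),e.mean(0).round(4))
E
```

```text
[[0.5117 0.1887]
 [0.5162 0.2222]
 [0.5758 0.2157]
 [0.5711 0.1803]] [0.5437 0.2017]
```

{"name": "jog_arm", "arguments": {
  "rows": "-1.8 -3.2 0 0 0 0.123 -0.8; -2.2 -2.9 0 0 0 0.123 -0.8; -2.5 -2.6 0 0 0 0.123 -0.8; -2.8 -2.3 0 0 0 0.123 -0.8; -3.1 -1.9 0 0 0 0.123 -0.8"
}}

```text
time: 23.22
position: [0.6173, 0.0328, 0.1454]
tool_rot: [-1.149, -2.921, 0.002]
ft_force: [-0.1, 0.2, -0.1]
grip_width: 0.901
grip_force: 0.0
```

{"name": "jog_arm", "arguments": {
  "rows": "-3.3 -1.5 0.3 0 0 0.123 -0.8; -3.5 -1.1 0.2 0 0 0.123 -0.8; -3.6 -0.7 0.2 0 0 0.123 -0.8; 0 0 0 0 0 0 -0.8; 0 0 0 0 0 0 -0.8"
}}

```text
time: 23.85
position: [0.6592, -0.0658, 0.1389]
tool_rot: [-1.658, -2.665, 0.001]
ft_force: [1.2, 1.1, -1.0]
grip_width: 0.901
grip_force: 0.0
```

```bash
python3 - <<'E'
from h import *
d=look('wrist'); cv2.imwrite('pics/w9.png',cv2.resize(d['img'][80:330,170:470],None,fx=2,fy=2))
print(rect(d,'white',(200,90,440,300),.02))
plan(.637,-.013,.01,116,4)
E
```

```text
(array([692.1, -41.1, 198. ,  71.8, -27. ]), 5296)
t 23.90 pos [ 0.6594 -0.0651  0.1394] yaw 116.3 j7 0.28
[1.41 0.08 3.24] [-0.    -0.     0.001]
[1.41 0.08 3.24] [-0.    -0.     0.001]
[1.41 0.07 3.24] [-0.    -0.     0.001]
[1.41 0.07 3.24] [-0.    -0.     0.001]
```

View pics/w9.png

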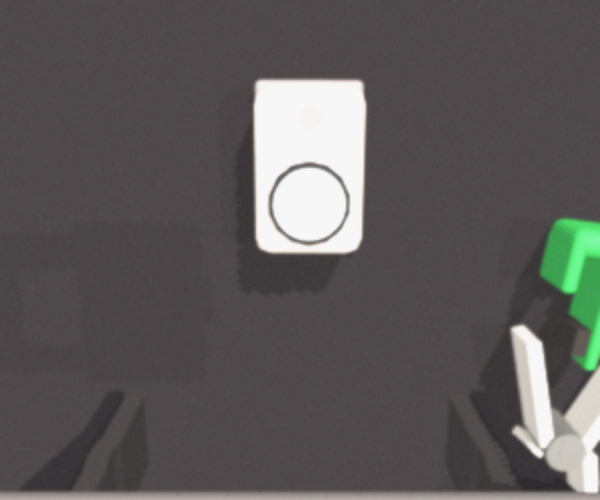

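The headlamp lies lens up, at crop columns 254–366 and rows 80–252, square to the tool. The pliers and the green look-alike are about 85 mm away.

```bash
python3 - <<'E'
from h import *
d=look('wrist'); print(rect(d,'white',(285,105,365,220),.027))
e=w(d,[[297,125],[353,125],[351,206],[298,206]],.027); print(e.mean(0),np.linalg.norm(e[0]-e[3]),np.linalg.norm(e[0]-e[1]))
x,y=e.mean(0); plan(x,y,.01,116,4)
E
```

```text
(array([638.3, -13.8,  67.2,  43.3, -64. ]), 4611)
[ 0.63982195 -0.01457654] 0.06270530362637065 0.04251674834642783
t 23.95 pos [ 0.6595 -0.0649  0.1398] yaw 116.3 j7 0.28
[1.34 0.12 3.25] [-0.    -0.     0.001]
[1.34 0.12 3.25] [-0.    -0.     0.001]
[1.34 0.11 3.25] [-0.    -0.     0.001]
[1.35 0.11 3.25] [-0.    -0.     0.001]
```

{"name": "jog_arm", "arguments": {
  "rows": "2.7 0.2 3 0 0 0.005 -0.8; 2.7 0.2 4 0 0 0 -0.8; 0 0 4 0 0 0 -0.8; 0 0 2 0 0 0 -0.8; 0 0 0 0 0 0 -0.8"
}}

```text
time: 24.58
position: [0.6392, -0.0165, 0.0094]
tool_rot: [-1.667, -2.66, 0.002]
ft_force: [0.1, -0.1, -0.4]
grip_width: 0.897
grip_force: 0.0
```

{"name": "jog_arm", "arguments": {
  "rows": "0 0 0 0 0 0 1; 0 0 0 0 0 0 1; 0 0 0 0 0 0 1; 0 0 0 0 0 0 1; 0 0 0 0 0 0 1",
  "force": 25
}}

```text
time: 25.2
position: [0.6403, -0.0167, 0.0108]
tool_rot: [1.668, 2.661, -0.0]
ft_force: [-1.1, -1.1, 1.0]
grip_width: 0.481
grip_force: 25.0
```

{"name": "jog_arm", "arguments": {
  "rows": "0 0 0 0 0 0 1; 0 0 0 0 0 0 1"
}}

```text
time: 25.45
position: [0.6403, -0.0167, 0.0109]
tool_rot: [1.668, 2.662, -0.0]
ft_force: [-1.1, -0.8, 3.1]
grip_width: 0.483
grip_force: 25.0
```

{"name": "jog_arm", "arguments": {
  "rows": "0 0 -3 0 0 0 1; 0 0 -5 0 0 0 1; 0 0 -3 0 0 0 1; 0 0 0 0 0 0 1"
}}

```text
time: 25.95
position: [0.6418, -0.0163, 0.123]
tool_rot: [1.666, 2.658, 0.003]
ft_force: [0.7, -0.0, -1.6]
grip_width: 0.484
grip_force: 25.0
```

```bash
python3 -c "
from h import *
plan(.5645,.3072,.10,172.5,9)"
```

```text
t 25.95 pos [ 0.6418 -0.0163  0.123 ] yaw 115.8 j7 0.19
[3.61 0.79 0.25] [ 0.    0.   -0.11]
[3.5  1.18 0.25] [ 0.    0.   -0.11]
[3.35 1.56 0.25] [ 0.    0.   -0.11]
[3.16 1.92 0.25] [ 0.    0.   -0.11]
[2.93 2.25 0.25] [ 0.    0.   -0.11]
[2.66 2.56 0.25] [ 0.    0.   -0.11]
[2.37 2.84 0.26] [ 0.    0.   -0.11]
[2.04 3.08 0.26] [ 0.    0.   -0.11]
[1.69 3.29 0.26] [ 0.    0.   -0.11]
```

{"name": "jog_arm", "arguments": {
  "rows": "3.6 0.8 0.2 0 0 -0.11 1; 3.5 1.2 0.2 0 0 -0.11 1; 3.4 1.6 0.2 0 0 -0.11 1; 3.2 1.9 0.2 0 0 -0.11 1; 2.9 2.2 0.2 0 0 -0.11 1"
}}

```text
time: 26.58
position: [0.5953, 0.1641, 0.1084]
tool_rot: [-0.876, -3.014, 0.002]
ft_force: [-0.1, 0.6, -0.2]
grip_width: 0.478
grip_force: 25.0
```

{"name": "jog_arm", "arguments": {
  "rows": "2.7 2.6 0.3 0 0 -0.11 1; 2.4 2.8 0.3 0 0 -0.11 1; 2.0 3.1 0.3 0 0 -0.11 1; 1.7 3.3 0.3 0 0 -0.11 1; 0 0 2 0 0 0 1"
}}

```text
time: 27.2
position: [0.5596, 0.3123, 0.0777]
tool_rot: [-0.193, -3.134, -0.005]
ft_force: [-0.2, -0.1, -0.5]
grip_width: 0.482
grip_force: 25.0
```

{"name": "jog_arm", "arguments": {
  "rows": "0 0 2 0 0 0 1; 0 0 0 0 0 0 1; 0 0 0 0 0 0 1"
}}

```text
time: 27.58
position: [0.5628, 0.3064, 0.0582]
tool_rot: [-0.207, -3.135, 0.001]
ft_force: [0.7, -0.3, -0.1]
grip_width: 0.478
grip_force: 25.0
```

```bash
python3 -c "
from h import *
plan(.5645,.3072,.0205,172.5,3)"
```

```text
t 27.57 pos [0.5628 0.3064 0.0582] yaw 172.4 j7 0.52
[-0.05  0.03  1.26] [-0. -0. -0.]
[-0.05  0.03  1.26] [-0. -0. -0.]
[-0.05  0.03  1.26] [-0. -0. -0.]
```

{"name": "jog_arm", "arguments": {
  "rows": "-0.1 0.1 2 0 0 0 1; 0 0 1.1 0 0 0 1; 0 0 0.3 0 0 0 1; 0 0 0 0 0 0 1; 0 0 0 0 0 0 1"
}}

```text
time: 28.2
position: [0.5636, 0.3088, 0.025]
tool_rot: [0.203, 3.134, 0.001]
ft_force: [0.2, -0.7, -1.1]
grip_width: 0.482
grip_force: 25.0
```

{"name": "jog_arm", "arguments": {
  "rows": "-0.1 0 0.2 0 0 0 1; 0 -0.1 0.2 0 0 0 1; 0 0 0 0 0 0 1; 0 0 0 0 0 0 1"
}}

```text
time: 28.7
position: [0.5645, 0.3076, 0.0209]
tool_rot: [0.204, 3.134, 0.001]
ft_force: [-0.7, -0.1, 1.6]
grip_width: 0.479
grip_force: 25.0
```

{"name": "jog_arm", "arguments": {
  "rows": "0 0 0 0 0 0 -0.4; 0 0 0 0 0 0 -0.4; 0 0 0 0 0 0 -0.4; 0 0 -3 0 0 0 -0.4; 0 0 -5 0 0 0 -0.4"
}}

```text
time: 29.32
position: [0.563, 0.3062, 0.0994]
tool_rot: [-0.203, -3.131, 0.003]
ft_force: [0.4, -0.1, 0.5]
grip_width: 0.701
grip_force: 0.0
```

{"name": "jog_arm", "arguments": {
  "rows": "-1 -3 -5 0 0 0 -0.4; -1 -5 -3 0 0 0 -0.4; -1 -6 0 0 0 0 -0.4; -1 -6 0 0 0 0 -0.4; 0 -6 0 0 0 0 -0.4"
}}

```text
time: 29.95
position: [0.5704, 0.042, 0.1806]
tool_rot: [0.205, 3.134, -0.0]
ft_force: [0.5, -1.4, -0.1]
grip_width: 0.704
grip_force: 0.0
```

{"name": "jog_arm", "arguments": {
  "rows": "0 -6 0 0 0 0 -0.4; 0 -6 0 0 0 0 -0.4; 0 -6 0 0 0 0 -0.4; 0 0 0 0 0 0 -0.4; 0 0 0 0 0 0 -0.4"
}}

```text
time: 30.58
position: [0.5468, -0.1337, 0.1805]
tool_rot: [-0.204, -3.135, -0.001]
ft_force: [0.3, 0.2, 0.4]
grip_width: 0.697
grip_force: 0.0
```

```bash
python3 - <<'E'
from h import *
d=look('top'); cv2.imwrite('pics/top9.png',cv2.resize(d['img'][100:300,100:450],None,fx=2.2,fy=2.2,interpolation=cv2.INTER_CUBIC))
E
```

```text
(no output)
```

View pics/top9.png

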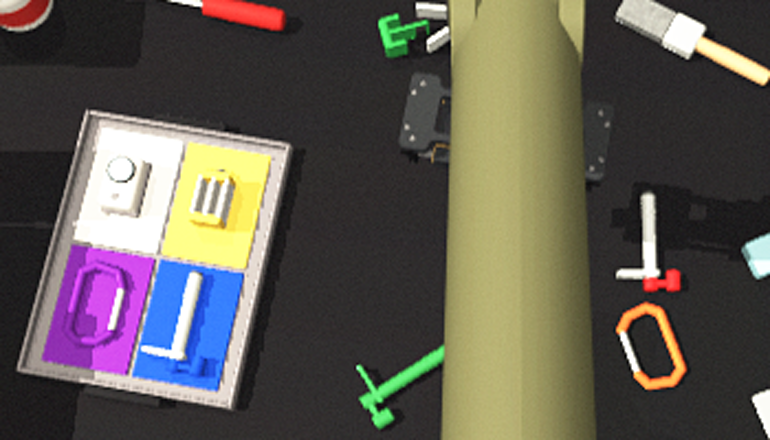

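The final top view shows all four items centred and lying lengthwise on their pads. The orange carabiner and the red screw haven't moved, and the arm is clear.

```bash
python3 -c "
from bench import ticket
print(ticket.close_job())"
```

```text
the job is handed in; nothing more can be done
None
```

The job is handed in at about 31 s: carabiner, blue screw, belay device and headlamp (lens up) each lie flat, lengthwise and within about 5 mm of their pad centres (headlamp judged by eye), and the look-alikes were not touched.

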